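Load the slide carrier under the scanner's leaf spring

ROBOT

A 6-joint arm with a two-finger parallel gripper is mounted at the origin on the work surface. World frame = base frame: x ahead of the robot, y to its left, z up, the work surface at z = 0. Lengths are in mm, angles in rad, forces in N, time in s.
With the tool pointing down it reaches from about 350 to 800 mm from the base axis. Payload 7.3 kg.
Tool frame: the origin (TCP) lies between the finger pads; the fingertips stand 25 mm ahead of it and the grasp point (between the pads) lies 6 mm ahead of it (bot.tip_extent is the z of the fingertips in the tool frame, in mm); z points along the fingers, y is the line along which they close (so a half turn about z gives the same grasp; the last joint's range is limited). The gripper opens to 85 mm and grips with 20 to 120 N. Pads are 22 mm wide; open, the fingers measure 114 mm over their backs; the gripper's body (76 mm by 85 mm) begins 54 mm behind the grasp point. The pads swing forward as they close: fully open they stand 13 mm farther back than shut.
Start: joints at [-1.335, 0.342, 1.524, -0, 1.275, -0.146], TCP at [195.634, -487.208, 235.322] pointing down, gripper open.
Joint ranges: [-2.53, 2.53], [-0.77, 2.02], [0.04, 2.7], [-1, 4.14], [0.28, 2.66], [-3.11, 3.11]. Speed limits (rad/s): [2.57, 2.57, 3.14, 3.14, 3.14, 3.14].

INTERFACE

Orientations are given as a unit quaternion [w, x, y, z].
In Python, from cell import bot gives the robot as it stands.
- The arm moves only by the tool drive_tool, never from a script. Its argument "targets" is a list of rows, each an object with "translation": the shift along the tool's x, y, z in m, a list of three; "angular": the turn, a rotation vector about the tool's x, y, z in rad, a list of three; "fingers": the finger opening in m, from 0 to 0.0854. In form: [{"translation": [dx, dy, dz], "angular": [ax, ay, az], "fingers": fingers}, ...]. A call has 1 to 10 rows; each row shifts and turns the commanded pose from where the row before left it, along the tool's axes as they then stand; what a row does not reach is not made up. A row lasts 1/8 s, in which the tool goes at most 62.5 mm and 10.7 degrees, less where a joint would pass 70% of its speed; a pose out of reach is approached as far as the arm can. A call with a gripper value outside its range is refused whole. The fingers move at their own pace and stop on an object; "force" is the grip in N (left out, the last holds). Time passes only in rows, so rows that do not move let the fingers close. It gives the time, the measured TCP pose, the force, the opening and the grip force at its end, in the units of the state.
- bot.get_state(): the state, without advancing time (a new reading comes with each control period).
- bot.read_camera(name): name is "scene" or "top" or "wrist"; returns a dict with "color" (400x640x3 uint8, red, green, blue), "mtx" (3x3 intrinsics, pixels), "distortion" ([k1, k2, p1, p2, k3] as OpenCV has them; the pictures are not rectified), "view" (4x4, takes a point from world to camera coordinates); the wrist camera has in their place "mount" (4x4, takes a point from camera to tool coordinates, whose origin is the TCP and whose axes are the flange's). Camera axes: x right, y up, looking along -z (the intrinsics and any distortion apply to the point x, -y, -z); pixel columns grow to the right and rows downward; lengths in mm; the calibration is good to about 2 mm. A picture is of the moment at which its call begins: read the wrist's pose just before it. There is no depth.
- bot.sign_off(): hands the job in; it is judged then, once.
The state is a dict: "clock": time; "joints": joint angles; "dq": joint speeds; "tau": joint torques, N m; "ee_pos": TCP position; "tcp_rot": TCP orientation; "force": force on the tool from outside, world axes, zero at the start; "ft_torque": the same for the moment, N m; "width": finger opening in mm; "grasp_force": force on a finger pad.
Only numpy, scipy, OpenCV 4.12 (cv2) and the standard library are available. Lean on these libraries where they do the work, as an engineer would, in place of code of your own. Each camera call takes 0.05 s, during which the arm holds its last target. There are 200 camera calls.

TASK

Load the slide carrier into the slide scanner: with the fingertips press it down hard on its sprung bed and, keeping it pressed, slide it along the track so that its front passes under the leaf spring, until it is fully home against the end stop, then let go so that the spring holds it down. Do not pick the carrier up, do not touch the leaf spring, and leave the other things on the desk alone.

Things in the scene. Friction and masses are not known exactly. Their poses are not given: they have to be found in the camera images.
- scanner: Fixed white slide scanner, 375 x 140 mm. Origin on the desk (z = 0); x = loading direction, z up. Its track runs along x from -126 to 85 mm: two aluminium rails, 73 mm apart inside, tops at z = 33 mm, a sprung dark steel bed between them. Then an end stop, and the scanner's body from x = 125 to 245 mm, 88 mm high. A leaf spring reaches from the body back over the track.
- carrier: Loose grey plastic carrier, 120 x 70 x 18 mm, about 0.18 kg, lying on the sprung bed between the rails. Origin at the centre of its underside, x axis = scanner's x. Top front (+x) edge bevelled, 8 mm long, 4.5 mm high. At the start its underside is 26 mm and its top 44 mm above the desk, its front short of the spring; it has 50 to 85 mm to go. Home: origin at scanner x = 25 mm.
- pad (a point): Centre of the flat pressing pad on the carrier's top face, 37.5 mm behind the carrier's centre; the pad spans carrier x = -60 to -15 mm. In front of it a ridge crosses the top, 6 mm high, 6 mm thick, 54 mm wide, at carrier x = -15 to -9 mm: pressing fingertips can push forward on its rear face.
- stop (a point): Point on the end stop's face at the middle of the track (scanner x = 85 mm, z = 30 mm); the stop bar's top is at z = 37 mm. The carrier's front face meets it when home.
- spring_nose (a point): Lowest point of the leaf spring's nose at rest (scanner x = 45 mm, z = 33.5 mm); fixed to the scanner. The nose is a blunt roll, 8 mm diameter, 32 mm wide, across the track. A level, unpressed carrier is blocked by it; pressed 6 to 9 mm down, its bevel slips under and lifts the nose. At home the nose rests on the carrier's top, 20 mm in front of its centre.
- bed (a joint): How far the sprung bed, with the carrier on it, is pressed down: 0 at the start, 0.009 m at its lower stop. About 7 N net to start, 14 N at the stop. It stays level wherever it is pressed. Bed, rails, spring and carrier are smooth (friction about 0.3).
- leaf (a joint): Lift angle of the leaf spring about its clamp, 80 mm from the nose: 0 at rest, 0.0125 rad per mm of lift of the nose. Pushes down with about 2.5 N at rest plus 1.5 N per mm. With the carrier home and let go, bed and leaf balance at about 0.005 m and 0.07 rad.
- mouse: Bystander: black computer mouse, 105 x 60 x 33 mm, beside the track on the side away from the robot. Origin at the centre of its underside.
- slide_box: Bystander: flat white and blue box for slides, 102 x 87 x 34 mm, beside the scanner's body on the side away from the robot. Origin at the centre of its underside.
- mug: Bystander: white mug, 78 mm across, 90 mm high, on the robot's side of the scanner's body. Origin at the centre of its underside.
- reagent: Bystander: small amber bottle, 42 mm across, 85 mm high, on the robot's side near the loading end of the track. Origin at the centre of its underside.
Things that resemble listed ones, but are neither listed nor needed, are in the scene too. What is meant by the carrier is not brown, and is the smaller of those in its own colour.

How it is judged:
By the outcome, as a careful person would: the job done as asked, in the order asked, and still so for the second after the job is handed in, with the robot touching nothing.
It also fails if it takes over 40 s, if anything falls off the work surface, if the arm or the gripper's body presses on something with over 40 N, if the wrist force passes 120 N, or if a joint passes its speed limit or range.

## Working session

There is one attempt and no reset: what is moved stays moved. The work goes in short steps, Python scripts to look and compute and a tool call to move; the robot and the scene stay as the last step left them, time stands still between calls to the robot, and variables do not carry over. Pictures are saved under pics/ and viewed, at most 13 in all, crops included, and the job is handed in when it is done.

Besides the shell and the picture viewer there is one more tool, called after "Request:" as a command line: name --argument value ..., lists and objects as JSON in quotes. drive_tool: Moves the arm, as the interface text tells. Its arguments: {"type":"object","properties":{"targets":{"type":"array","items":{"type":"object","properties":{"translation":{"type":"array","items":{"type":"number"}},"angular":{"type":"array","items":{"type":"number"}},"fingers":{"type":"number"}}}},"force":{"type":"number"}},"required":["targets"]}

```bash
mkdir -p pics; python3 - <<'E'
from cell import bot
import cv2,numpy as np
print(bot.get_state())
for n in("scene","top"):
    c=bot.read_camera(n); cv2.imwrite(f"pics/{n}0.png",c["color"][:,:,::-1])
    print(n,c["mtx"],c["distortion"],c["view"])
E
```

```text
{'clock': 0.0, 'joints': array([-1.33498242e+00,  3.42702544e-01,  1.52503755e+00, -2.51547434e-05,
        1.27537483e+00, -1.45978232e-01]), 'dq': array([ 0.0008414 , -0.00012407, -0.00048596,  0.00047257,  0.00109283,
        0.00087456]), 'tau': array([-1.23818786e-04, -4.33682013e+01, -2.46013355e+01, -3.21184189e-04,
        7.83089519e-03, -3.30994453e-06]), 'ee_pos': array([ 195.5369989, -486.7983546,  234.6292541]), 'tcp_rot': array([-7.59824008e-04,  9.81833629e-01,  1.89742313e-01, -4.61944929e-05]), 'force': array([-0.95325608,  0.07826014, -0.31236379]), 'ft_torque': array([ 0.01608702, -0.04265218, -0.00463557]), 'grasp_force': 0.0, 'width': 85.19619851922431}
scene [[384.10802005   0.         319.18159614]
 [  0.         384.10802005 193.78915241]
 [  0.           0.           1.        ]] [-0.06446021  0.          0.          0.          0.        ] [[-8.62225545e-01  5.06221531e-01  1.75177327e-02  5.14313953e+02]
 [-3.94671235e-01 -6.93100242e-01  6.03197041e-01  1.13257693e+02]
 [ 3.17492875e-01  5.13178152e-01  7.97399811e-01 -1.08921437e+03]
 [ 0.00000000e+00  0.00000000e+00  0.00000000e+00  1.00000000e+00]]
top [[469.86172117   0.         321.38480965]
 [  0.         469.86172117 194.56915449]
 [  0.           0.           1.        ]] [-0.10605669  0.          0.          0.          0.        ] [[ 1.65182429e-02 -9.99648312e-01 -2.07460655e-02 -8.30702982e+01]
 [ 9.86641579e-01  1.29331407e-02  1.62391898e-01 -5.38843374e+02]
 [-1.62066475e-01 -2.31513597e-02  9.86508222e-01 -9.52265697e+02]
 [ 0.00000000e+00  0.00000000e+00  0.00000000e+00  1.00000000e+00]]
```

View pics/top0.png

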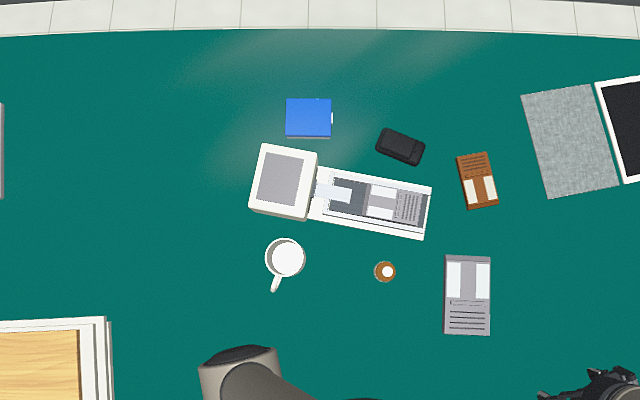

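View pics/scene0.png

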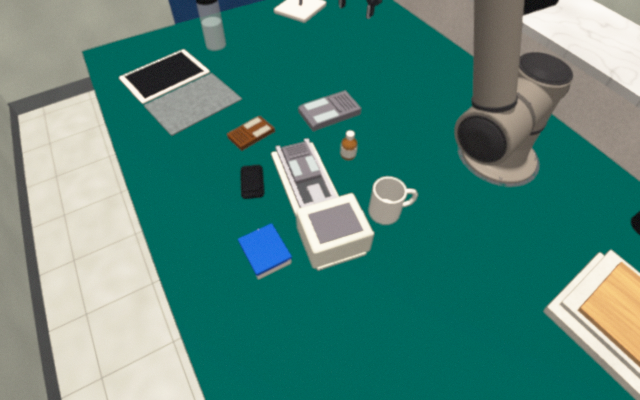

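The top view shows the scanner from (250,145) to (432,240), its body at the left. The carrier is at about (395,202) with its grooved pad to the right. The mug is at (285,260) and the bottle at (385,271). I'll zoom in.

```bash
python3 - <<'E'
import cv2
a=cv2.imread("pics/top0.png")[135:250,245:440]
cv2.imwrite("pics/z0.png",cv2.resize(a,None,fx=4,fy=4,interpolation=cv2.INTER_CUBIC))
E
```

```text
(no output)
```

View pics/z0.png

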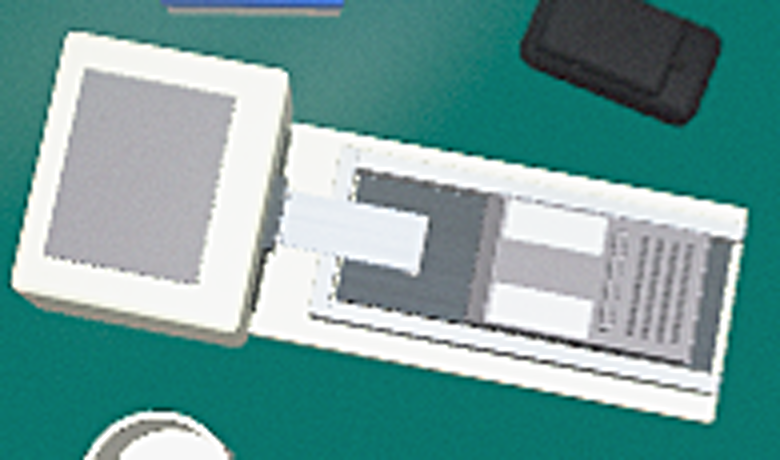

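The zoomed crop shows the carrier's pad on the right, with rear corners near crop (710,235) and (690,362). The bevel is at crop x of about 475-500, and the leaf's tip is at about (425,240). Body top corners are (70,33), (290,70), (245,333) and (13,285). Next I turn these pixels into world points.

```bash
cat > h.py <<'E'
import numpy as np,cv2
def ray(c,px,z,view=None):
    V=c["view"] if view is None else view
    u=cv2.undistortPoints(np.array(px,float).reshape(-1,1,2),c["mtx"],c["distortion"]).reshape(-1,2)
    d=np.c_[u[:,0],-u[:,1],-np.ones(len(u))]@V[:3,:3]
    o=-V[:3,:3].T@V[:3,3]
    return o+d*((z-o[2])/d[:,2])[:,None]
def proj(c,P,view=None):
    V=c["view"] if view is None else view
    q=np.atleast_2d(P)@V[:3,:3].T+V[:3,3]
    return cv2.projectPoints(q*[1,-1,-1],np.zeros(3),np.zeros(3),c["mtx"],c["distortion"])[0].reshape(-1,2)
E
python3 - <<'E'
from cell import bot
from h import *
c=bot.read_camera("top")
f=lambda L:np.array(L)/4+[245,135]-0.375
B=ray(c,f([(290,70),(70,33),(13,285),(245,333)]),88)[:,:2]
print("body",B.round(1))
L=lambda a,b:np.linalg.norm(a-b).round(1)
print("sides",L(B[0],B[1]),L(B[1],B[2]),L(B[2],B[3]),L(B[3],B[0]))
d=B[1]-B[0]+B[2]-B[3]; th=np.arctan2(d[1],d[0])
# width dir alternative
w=(B[1]-B[2])+(B[0]-B[3]); print("th",th,"th_w",np.arctan2(w[1],w[0])-0)
u=np.array([np.cos(th),np.sin(th)]); print("origin",B.mean(0)-185*u)
R=ray(c,f([(710,235),(690,362)]),44)[:,:2]; print("rear",R.round(1),L(*R))
F=ray(c,f([(500,197),(483,325)]),44)[:,:2]; print("bevel top",F.round(1),L(*F))
d2=F.mean(0)-R.mean(0);print("len112?",np.linalg.norm(d2),"th",np.arctan2(d2[1],d2[0]))
for z in(10,15,20):
  E=ray(c,f([(747,208),(715,420)]),z)[:,:2]; print(z,E.round(1),L(*E))
N=ray(c,f([(428,212),(418,273)]),41)[:,:2];print("nose",N.round(1),L(*N))
for n,p,z in(("mug",(285,258),90),("reagent",(387,271),85)):print(n,ray(c,[p],z).round())
E
```

```text
body [[620.9 -65.9]
 [639.5  48.4]
 [507.5  72.4]
 [484.8 -45.8]]
sides 115.8 134.2 120.4 137.6
th 1.3950830513532 th_w -0.1632650758716733
origin [ 530.85059037 -179.85574076]
rear [[ 545.2 -288.5]
 [ 477.6 -276.8]] 68.6
bevel top [[ 564.2 -177.1]
 [ 495.8 -168.2]] 69.0
len112? 111.55809645120708 th 1.4036205503282462
10 [[ 566.3 -315.8]
 [ 449.8 -296.2]] 118.2
15 [[ 565.4 -314.8]
 [ 449.4 -295.2]] 117.6
20 [[ 564.5 -313.7]
 [ 449.1 -294.2]] 117.0
nose [[ 556.2 -139.1]
 [ 523.3 -134. ]] 33.2
mug [[404.  -6.  90.]]
reagent [[ 382. -208.   85.]]
```

Request:
drive_tool --targets '[{"translation": [0.0386,-0.0099,0],"angular": [0,0,0],"fingers": 0},{"translation": [0.0386,-0.0099,0],"angular": [0,0,0],"fingers": 0},{"translation": [0.0386,-0.0099,0],"angular": [0,0,0],"fingers": 0},{"translation": [0.0386,-0.0099,0],"angular": [0,0,0],"fingers": 0},{"translation": [0.0386,-0.0099,0],"angular": [0,0,0],"fingers": 0},{"translation": [0.0386,-0.0099,0],"angular": [0,0,0],"fingers": 0},{"translation": [0.0386,-0.0099,0],"angular": [0,0,0],"fingers": 0},{"translation": [0.0386,-0.0099,0],"angular": [0,0,0],"fingers": 0},{"translation": [0.0386,-0.0099,0],"angular": [0,0,0],"fingers": 0},{"translation": [0.0386,-0.0099,0],"angular": [0,0,0],"fingers": 0}]' --force 40

```text
clock: 1.4
ee_pos: [517.8, -250.5, 235.0]
tcp_rot: [-0.0, 0.982, 0.19, -0.0]
force: [0.9, -0.8, -0.1]
width: 0.4
grasp_force: 0.0
```

Request:
drive_tool --targets '[{"translation": [0,0,0],"angular": [0,0,-0.102],"fingers": 0},{"translation": [0,0,0],"angular": [0,0,-0.102],"fingers": 0},{"translation": [0,0,0],"angular": [0,0,-0.102],"fingers": 0},{"translation": [0,0,0],"angular": [0,0,-0.102],"fingers": 0},{"translation": [0,0,0],"angular": [0,0,-0.102],"fingers": 0},{"translation": [0,0,0],"angular": [0,0,-0.102],"fingers": 0},{"translation": [0,0,0],"angular": [0,0,-0.102],"fingers": 0},{"translation": [0,0,0],"angular": [0,0,-0.102],"fingers": 0},{"translation": [0,0,0],"angular": [0,0,-0.102],"fingers": 0},{"translation": [0,0,0],"angular": [0,0,-0.102],"fingers": 0}]'

```text
clock: 2.65
ee_pos: [516.8, -251.4, 234.9]
tcp_rot: [-0.0, 0.763, 0.646, -0.0]
force: [-0.1, -0.2, 0.2]
width: -0.0
grasp_force: 0.0
```

```bash
python3 - <<'E'
from cell import bot
import cv2,numpy as np
s=bot.get_state();c=bot.read_camera("wrist")
print(s["clock"],s["ee_pos"],s["tcp_rot"],s["joints"],s["force"],s["width"],bot.tip_extent)
print(c["mtx"],c["distortion"],c["mount"])
cv2.imwrite("pics/w0.png",c["color"][:,:,::-1])
np.savez("w0.npz",p=s["ee_pos"],q=s["tcp_rot"])
E
```

```text
2.65 [ 516.79346981 -251.4050274   234.9199783 ] [-3.61883430e-04  7.63178330e-01  6.46187811e-01 -1.34300440e-04] [-5.86068913e-01  4.34393875e-01  1.38275069e+00 -5.82157088e-05
  1.32521802e+00 -4.20415858e-01] [-0.0537559  -0.17851439  0.23556107] -0.0494069621685725 25.0
[[320.83125678   0.         322.44971111]
 [  0.         320.83125678 200.57110242]
 [  0.           0.           1.        ]] [-0.03559145  0.          0.          0.          0.        ] [[-5.61793414e-05  9.58494931e-01  2.85109567e-01  7.19644050e+01]
 [ 9.99999997e-01  7.00103109e-05 -3.83192573e-05  9.81227403e-01]
 [-5.66894232e-05  2.85109563e-01 -9.58494931e-01 -1.40597408e+02]
 [ 0.00000000e+00  0.00000000e+00  0.00000000e+00  1.00000000e+00]]
```

View pics/w0.png

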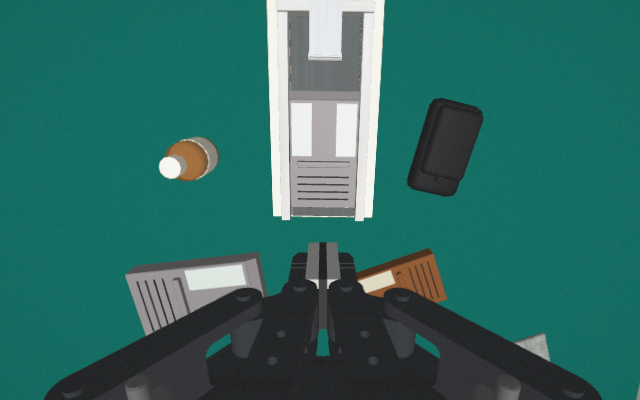

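The wrist view shows the carrier nearly aligned with the image. Its rear corners are at about (291,207) and (356,208), the bevel line is at row 100 (columns 292-359), and the rails are at columns 283 and 365. I'll measure from this.

```bash
python3 - <<'E'
from cell import bot
from h import *
from scipy.spatial.transform import Rotation as Ro
c=bot.read_camera("wrist"); d=np.load("w0.npz")
T=np.eye(4);T[:3,:3]=Ro.from_quat(d["q"],scalar_first=True).as_matrix();T[:3,3]=d["p"]
V=np.linalg.inv(T@c["mount"])
th=Ro.from_quat(d["q"],scalar_first=True).as_matrix()[:2,0]; print("tool x angle",np.arctan2(th[1],th[0]))
g=cv2.cvtColor(c["color"],cv2.COLOR_RGB2GRAY).astype(int)
print("col",[(r,v) for r,v in zip(range(86,222),g[86:222,318:328].mean(1).round().astype(int))])
for r in(110,140,200):print(r,list(zip(range(278,296),g[r,278:296])),list(zip(range(350,372),g[r,350:372])))
P=ray(c,[(290.5,207),(356.5,207),(290.5,100),(359,100)],44,V)[:,:2]; print(P.round(1))
R,F=P[:2].mean(0),P[2:].mean(0);e=F-R
print(np.linalg.norm(e),np.arctan2(e[1],e[0]),np.linalg.norm(P[0]-P[1]),np.linalg.norm(P[2]-P[3]))
u=e/np.linalg.norm(e);print("centre",R+60*u,F-52*u)
E
```

```text
tool x angle 1.4051573515586258
col [(86, np.int64(112)), (87, np.int64(113)), (88, np.int64(112)), (89, np.int64(112)), (90, np.int64(119)), (91, np.int64(134)), (92, np.int64(143)), (93, np.int64(143)), (94, np.int64(143)), (95, np.int64(143)), (96, np.int64(143)), (97, np.int64(143)), (98, np.int64(142)), (99, np.int64(133)), (100, np.int64(154)), (101, np.int64(174)), (102, np.int64(175)), (103, np.int64(175)), (104, np.int64(175)), (105, np.int64(175)), (106, np.int64(174)), (107, np.int64(175)), (108, np.int64(175)), (109, np.int64(175)), (110, np.int64(174)), (111, np.int64(175)), (112, np.int64(175)), (113, np.int64(175)), (114, np.int64(175)), (115, np.int64(174)), (116, np.int64(174)), (117, np.int64(174)), (118, np.int64(174)), (119, np.int64(173)), (120, np.int64(174)), (121, np.int64(174)), (122, np.int64(173)), (123, np.int64(173)), (124, np.int64(173)), (125, np.int64(174)), (126, np.int64(173)), (127, np.int64(173)), (128, np.int64(173)), (129, np.int64(173)), (130, np.int64(173)), (131, np.int64(172)), (132, np.int64(173)), (133, np.int64(172)), (134, np.int64(172)),
[... 4071 characters left out ...]
64))] [(350, np.int64(167)), (351, np.int64(166)), (352, np.int64(166)), (353, np.int64(166)), (354, np.int64(155)), (355, np.int64(104)), (356, np.int64(226)), (357, np.int64(232)), (358, np.int64(232)), (359, np.int64(232)), (360, np.int64(233)), (361, np.int64(234)), (362, np.int64(234)), (363, np.int64(234)), (364, np.int64(234)), (365, np.int64(246)), (366, np.int64(246)), (367, np.int64(246)), (368, np.int64(246)), (369, np.int64(246)), (370, np.int64(246)), (371, np.int64(246))]
[[ 477.9 -279.2]
 [ 548.5 -291. ]
 [ 499.2 -170.2]
 [ 566.1 -181.3]]
111.12173895078165 1.3948574342939453 71.60396888026311 67.79583718061299
centre [ 523.67360586 -226.07069687] [ 523.51988154 -226.93539989]
```

Request:
drive_tool --targets '[{"translation": [-0.004,0.001,0.03],"angular": [0,0,0],"fingers": 0},{"translation": [0,0,0.04],"angular": [0,0,0],"fingers": 0},{"translation": [0,0,0.04],"angular": [0,0,0],"fingers": 0},{"translation": [0,0,0.03],"angular": [0,0,0],"fingers": 0},{"translation": [0,0,0.015],"angular": [0,0,0],"fingers": 0},{"translation": [0,0,0],"angular": [0,0,0],"fingers": 0},{"translation": [0,0,0],"angular": [0,0,0],"fingers": 0}]'

```text
clock: 3.62
ee_pos: [518.0, -256.1, 81.6]
tcp_rot: [0.001, 0.764, 0.645, 0.0]
force: [0.4, -0.8, 0.5]
width: -0.2
grasp_force: 0.0
```

```bash
python3 - <<'E'
from cell import bot
import cv2,numpy as np
s=bot.get_state();print(s["ee_pos"],s["tcp_rot"],s["force"])
c=bot.read_camera("wrist")
cv2.imwrite("pics/w1.png",cv2.resize(c["color"][80:330,170:490,::-1],None,fx=2.2,fy=2.2,interpolation=cv2.INTER_CUBIC))
E
```

```text
[ 518.03775722 -256.12707169   81.57783196] [1.15184423e-03 7.64406824e-01 6.44733116e-01 3.00256964e-04] [ 0.4305582  -0.81145078  0.50221599]
```

View pics/w1.png

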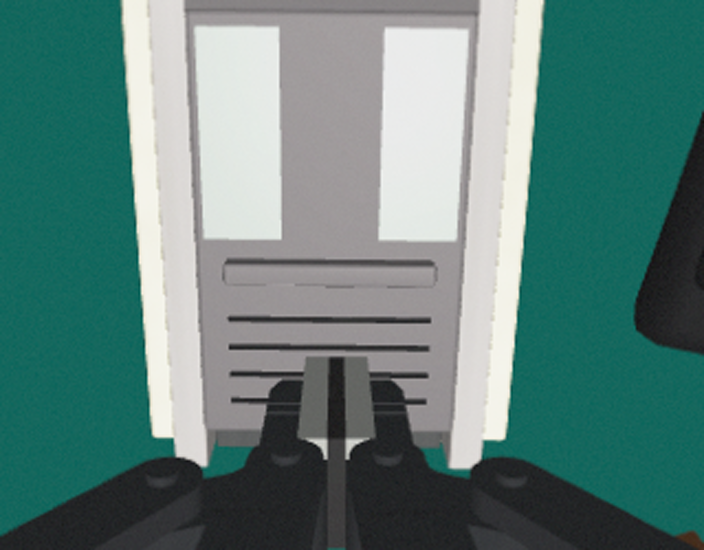

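```bash
python3 - <<'E'
from cell import bot
from h import *
from scipy.spatial.transform import Rotation as Ro
c=bot.read_camera("wrist"); s=bot.get_state()
V=np.linalg.inv(c["mount"]) # tool frame
for x in(0,4,8,11):print(x,proj(c,[[x,0,25]],V))
T=np.eye(4);T[:3,:3]=Ro.from_quat(s["tcp_rot"],scalar_first=True).as_matrix();T[:3,3]=s["ee_pos"]
px=np.array([(330,287),(203,433),(452,430),(187,12),(479,12),(200,240),(460,240)])/2.2+[170,80]
P=ray(c,px,44,np.linalg.inv(T@c["mount"]))
print(((P-s["ee_pos"])@T[:3,:3]).round(1))
E
```

```text
0 [[320.6698187  239.51106632]]
4 [[320.6577363  232.86270563]]
8 [[320.64555061 226.12562683]]
11 [[320.63634365 221.01391232]]
[[ 12.9  -0.4  37.7]
 [-30.8 -36.7  37.6]
 [-30.   34.1  37.8]
 [ 82.2 -34.5  37.5]
 [ 82.2  35.4  37.7]
 [ 25.8 -34.3  37.6]
 [ 25.8  33.5  37.7]]
```

The close wrist view shows the fingertips centred across the pad. The ridge's rear face is about 14 mm ahead of the TCP, so the tips clear it. Next I descend to touch and press.

Request:
drive_tool --targets '[{"translation": [0,0,0.006],"angular": [0,0,0],"fingers": 0},{"translation": [0,0,0.004],"angular": [0,0,0],"fingers": 0},{"translation": [0,0,0.002],"angular": [0,0,0],"fingers": 0},{"translation": [0,0,0.002],"angular": [0,0,0],"fingers": 0},{"translation": [0,0,0],"angular": [0,0,0],"fingers": 0}]'

```text
clock: 4.35
ee_pos: [517.2, -255.6, 66.1]
tcp_rot: [-0.0, 0.764, 0.645, -0.0]
force: [-0.1, 0.2, -0.7]
width: -0.0
grasp_force: 0.0
```

Request:
drive_tool --targets '[{"translation": [0,0,0.002],"angular": [0,0,0],"fingers": 0},{"translation": [0,0,0],"angular": [0,0,0],"fingers": 0},{"translation": [0,0,0],"angular": [0,0,0],"fingers": 0}]'

```text
clock: 4.72
ee_pos: [517.3, -255.7, 64.4]
tcp_rot: [0.0, 0.764, 0.645, -0.0]
force: [-0.1, -0.2, 0.1]
width: -0.1
grasp_force: 0.0
```

```bash
python3 - <<'E'
from cell import bot
import cv2,numpy as np
s=bot.get_state();print(s["ee_pos"],s["tcp_rot"],s["force"],s["clock"])
c=bot.read_camera("wrist")
cv2.imwrite("pics/w2.png",cv2.resize(c["color"][80:330,170:490,::-1],None,fx=2.2,fy=2.2,interpolation=cv2.INTER_CUBIC))
E
```

```text
[ 517.31527292 -255.6842338    64.37556912] [ 1.16485106e-04  7.64252085e-01  6.44917620e-01 -9.95586664e-06] [-0.05279336 -0.19314109  0.14942288] 4.725
```

View pics/w2.png

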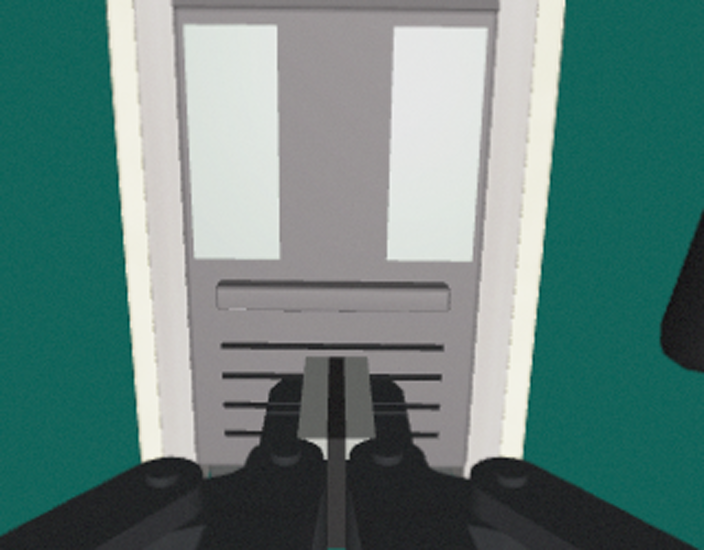

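The tips are still above the pad and there is no contact force, so the tips reach less far than the nominal 25 mm. The bed is soft over 9 mm, so I continue down in 5 mm calls.

Request:
drive_tool --targets '[{"translation": [0,0,0.0025],"angular": [0,0,0],"fingers": 0},{"translation": [0,0,0.0025],"angular": [0,0,0],"fingers": 0},{"translation": [0,0,0],"angular": [0,0,0],"fingers": 0},{"translation": [0,0,0],"angular": [0,0,0],"fingers": 0}]'

```text
clock: 5.28
ee_pos: [517.3, -255.7, 59.3]
tcp_rot: [0.0, 0.764, 0.645, -0.0]
force: [-0.8, 0.2, 0.9]
width: -0.2
grasp_force: 0.0
```

Request:
drive_tool --targets '[{"translation": [0,0,0.002],"angular": [0,0,0],"fingers": 0},{"translation": [0,0,0],"angular": [0,0,0],"fingers": 0},{"translation": [0,0,0],"angular": [0,0,0],"fingers": 0}]'

```text
clock: 5.65
ee_pos: [517.3, -255.6, 57.3]
tcp_rot: [0.0, 0.764, 0.645, -0.0]
force: [-0.5, -0.1, -0.6]
width: 0.4
grasp_force: 0.0
```

Request:
drive_tool --targets '[{"translation": [0,0,0.002],"angular": [0,0,0],"fingers": 0},{"translation": [0,0,0.002],"angular": [0,0,0],"fingers": 0},{"translation": [0,0,0],"angular": [0,0,0],"fingers": 0},{"translation": [0,0,0],"angular": [0,0,0],"fingers": 0}]'

```text
clock: 6.15
ee_pos: [517.3, -255.6, 53.3]
tcp_rot: [0.0, 0.764, 0.645, -0.0]
force: [-0.2, 0.9, 0.9]
width: 0.0
grasp_force: 0.0
```

```bash
python3 - <<'E'
from cell import bot
import cv2,numpy as np
s=bot.get_state();print(s["ee_pos"],s["force"],s["clock"])
a=bot.read_camera("wrist")["color"][80:330,170:490]
b=bot.read_camera("scene")["color"][110:235,230:370]
cv2.imwrite("pics/w3.png",np.hstack([cv2.resize(a,(480,375)),cv2.resize(b,(420*100//134,375))])[:,:,::-1])
E
```

```text
[ 517.26670382 -255.6441888    53.27273493] [-0.19288284  0.85495662  0.93220168] 6.15
```

View pics/w3.png

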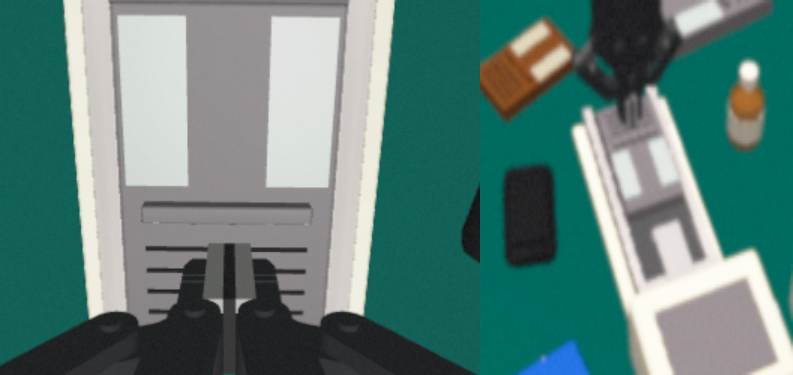

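The wrist view shows the tip edge still just short of the pad, near the first groove. The scene view agrees that nothing has been touched, so I go on down.

Request:
drive_tool --targets '[{"translation": [0,0,0.002],"angular": [0,0,0],"fingers": 0},{"translation": [0,0,0.002],"angular": [0,0,0],"fingers": 0},{"translation": [0,0,0],"angular": [0,0,0],"fingers": 0},{"translation": [0,0,0],"angular": [0,0,0],"fingers": 0}]'

```text
clock: 6.75
ee_pos: [517.3, -255.6, 49.3]
tcp_rot: [-0.0, 0.764, 0.645, -0.0]
force: [0.2, -0.7, 0.2]
width: 0.1
grasp_force: 0.0
```

Request:
drive_tool --targets '[{"translation": [0,0,0.002],"angular": [0,0,0],"fingers": 0},{"translation": [0,0,0.001],"angular": [0,0,0],"fingers": 0},{"translation": [0,0,0],"angular": [0,0,0],"fingers": 0},{"translation": [0,0,0],"angular": [0,0,0],"fingers": 0}]'

```text
clock: 7.25
ee_pos: [517.5, -255.8, 47.2]
tcp_rot: [0.0, 0.764, 0.645, 0.0]
force: [-1.6, 0.7, 8.0]
width: -0.1
grasp_force: 3.7
```

Contact came at TCP z of about 48, with 8 N. Now I press down towards the bed's lower stop.

Request:
drive_tool --targets '[{"translation": [0,0,0.002],"angular": [0,0,0],"fingers": 0},{"translation": [0,0,0.002],"angular": [0,0,0],"fingers": 0},{"translation": [0,0,0.002],"angular": [0,0,0],"fingers": 0},{"translation": [0,0,0.001],"angular": [0,0,0],"fingers": 0},{"translation": [0,0,0],"angular": [0,0,0],"fingers": 0},{"translation": [0,0,0],"angular": [0,0,0],"fingers": 0}]'

```text
clock: 8.0
ee_pos: [517.5, -255.8, 40.9]
tcp_rot: [0.001, 0.764, 0.645, 0.0]
force: [-4.0, 2.7, 12.8]
width: 0.2
grasp_force: 6.1
```

Request:
drive_tool --targets '[{"translation": [0,0,0.002],"angular": [0,0,0],"fingers": 0},{"translation": [0,0,0.001],"angular": [0,0,0],"fingers": 0},{"translation": [0,0,0],"angular": [0,0,0],"fingers": 0},{"translation": [0,0,0],"angular": [0,0,0],"fingers": 0}]'

```text
clock: 8.5
ee_pos: [517.6, -255.9, 38.9]
tcp_rot: [0.001, 0.764, 0.645, 0.0]
force: [-6.2, 3.6, 20.8]
width: 0.2
grasp_force: 10.1
```

Request:
drive_tool --targets '[{"translation": [0,0,0.001],"angular": [0,0,0],"fingers": 0},{"translation": [0.002,0,0],"angular": [0,0,0],"fingers": 0},{"translation": [0.003,0,0],"angular": [0,0,0],"fingers": 0},{"translation": [0.003,0,0],"angular": [0,0,0],"fingers": 0},{"translation": [0.003,0,0],"angular": [0,0,0],"fingers": 0},{"translation": [0.003,0,0],"angular": [0,0,0],"fingers": 0},{"translation": [0.003,0,0],"angular": [0,0,0],"fingers": 0}]'

```text
clock: 9.38
ee_pos: [521.5, -242.5, 38.9]
tcp_rot: [0.004, 0.764, 0.645, -0.0]
force: [-6.6, -8.1, 22.2]
width: 0.0
grasp_force: 10.7
```

```bash
python3 - <<'E'
from cell import bot
import cv2,numpy as np
s=bot.get_state();print(s["ee_pos"],s["force"],s["clock"])
a=bot.read_camera("wrist")["color"][:330,170:490]
cv2.imwrite("pics/w4.png",cv2.resize(a,None,fx=1.8,fy=1.8)[:,:,::-1])
E
```

```text
[ 521.45159058 -242.52549741   38.93192023] [-6.61774428 -8.09441762 22.16538181] 9.375
```

View pics/w4.png

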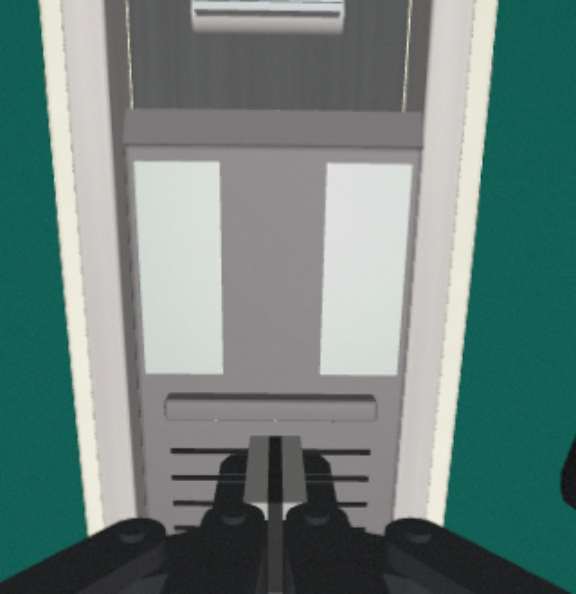

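The wrist view shows the carrier sunk between the rails, the tips on the pad close behind the ridge, and the spring's nose ahead at the top (row 12). I keep sliding.

Request:
drive_tool --targets '[{"translation": [0.003,0,0],"angular": [0,0,0],"fingers": 0},{"translation": [0.003,0,0],"angular": [0,0,0],"fingers": 0},{"translation": [0.003,0,0],"angular": [0,0,0],"fingers": 0},{"translation": [0.003,0,0],"angular": [0,0,0],"fingers": 0},{"translation": [0.003,0,0],"angular": [0,0,0],"fingers": 0}]'

```text
clock: 10.05
ee_pos: [524.1, -227.7, 38.9]
tcp_rot: [0.004, 0.764, 0.645, -0.0]
force: [-6.7, -9.0, 20.9]
width: 0.1
grasp_force: 10.8
```

Request:
drive_tool --targets '[{"translation": [0.002,0,0.0005],"angular": [0,0,0],"fingers": 0},{"translation": [0.002,0,0],"angular": [0,0,0],"fingers": 0},{"translation": [0.002,0,0],"angular": [0,0,0],"fingers": 0},{"translation": [0.002,0,0],"angular": [0,0,0],"fingers": 0},{"translation": [0.002,0,0],"angular": [0,0,0],"fingers": 0}]'

```text
clock: 10.68
ee_pos: [526.3, -218.4, 38.9]
tcp_rot: [0.005, 0.764, 0.645, -0.0]
force: [-6.0, -8.4, 23.2]
width: 0.2
grasp_force: 11.5
```

```bash
python3 - <<'E'
from cell import bot
import cv2,numpy as np
s=bot.get_state();print(s["ee_pos"],s["force"],s["clock"])
a=bot.read_camera("wrist")["color"][:330,170:490]
cv2.imwrite("pics/w5.png",cv2.resize(a,None,fx=1.8,fy=1.8)[:,:,::-1])
E
```

```text
[ 526.34563757 -218.39482354   38.93623866] [-5.98740667 -8.40836912 23.16658565] 10.675
```

View pics/w5.png

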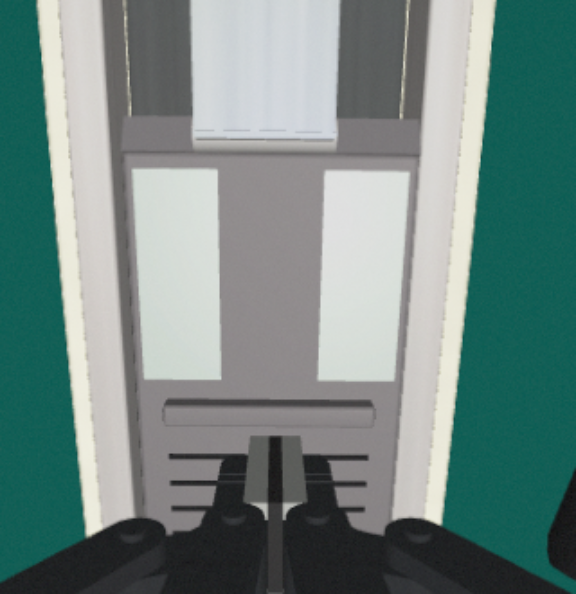

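The nose (crop row 140) is now over the bevel, and the carrier is moving with the tips. I press slightly more and continue.

Request:
drive_tool --targets '[{"translation": [0.002,0,0.001],"angular": [0,0,0],"fingers": 0},{"translation": [0.002,0,0],"angular": [0,0,0],"fingers": 0},{"translation": [0.002,0,0],"angular": [0,0,0],"fingers": 0},{"translation": [0.002,0,0],"angular": [0,0,0],"fingers": 0},{"translation": [0.002,0,0],"angular": [0,0,0],"fingers": 0},{"translation": [0.002,0,0],"angular": [0,0,0],"fingers": 0}]'

```text
clock: 11.48
ee_pos: [529.2, -207.9, 38.9]
tcp_rot: [0.007, 0.764, 0.645, 0.0]
force: [-6.9, -14.0, 28.5]
width: -0.3
grasp_force: 17.9
```

Request:
drive_tool --targets '[{"translation": [0.002,0,0],"angular": [0,0,0],"fingers": 0},{"translation": [0.002,0,0],"angular": [0,0,0],"fingers": 0},{"translation": [0.002,0,0],"angular": [0,0,0],"fingers": 0},{"translation": [0.002,0,0],"angular": [0,0,0],"fingers": 0},{"translation": [0.002,0,0],"angular": [0,0,0],"fingers": 0}]'

```text
clock: 12.1
ee_pos: [531.1, -198.0, 38.9]
tcp_rot: [0.007, 0.764, 0.645, 0.0]
force: [-7.6, -13.8, 29.1]
width: -0.4
grasp_force: 18.1
```

```bash
python3 - <<'E'
from cell import bot
import cv2,numpy as np
s=bot.get_state();print(s["ee_pos"],s["force"],s["clock"])
a=bot.read_camera("wrist")["color"][:330,170:490]
cv2.imwrite("pics/w6.png",cv2.resize(a,None,fx=1.8,fy=1.8)[:,:,::-1])
E
```

```text
[ 531.09055974 -197.959923     38.90827643] [ -7.56438973 -13.75215313  29.10071084] 12.1
```

View pics/w6.png

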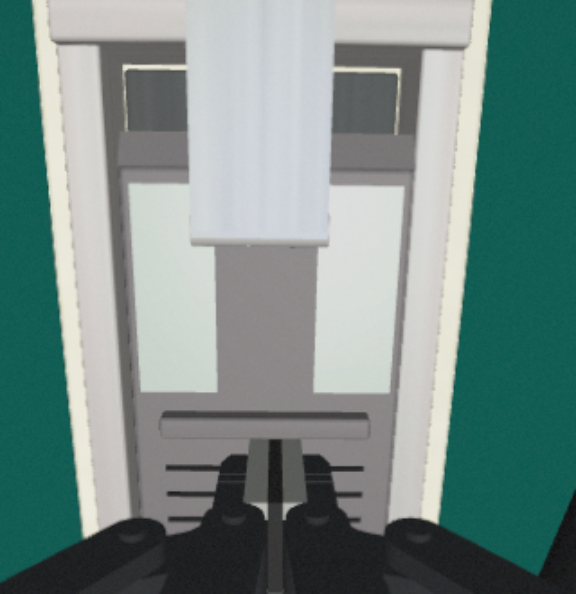

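The nose has ridden up onto the carrier's top (row 240), the tips are against the ridge, and the front is at row 131. The stop is at about row 45, so roughly 18-20 mm remain.

Request:
drive_tool --targets '[{"translation": [0.002,0,0],"angular": [0,0,0],"fingers": 0},{"translation": [0.002,0,0],"angular": [0,0,0],"fingers": 0},{"translation": [0.002,0,0],"angular": [0,0,0],"fingers": 0},{"translation": [0.002,0,0],"angular": [0,0,0],"fingers": 0},{"translation": [0.002,0,0],"angular": [0,0,0],"fingers": 0},{"translation": [0.002,0,0],"angular": [0,0,0],"fingers": 0}]'

```text
clock: 12.9
ee_pos: [533.2, -186.0, 38.9]
tcp_rot: [0.007, 0.764, 0.645, 0.0]
force: [-6.4, -13.5, 28.9]
width: -0.1
grasp_force: 18.1
```

Request:
drive_tool --targets '[{"translation": [0.001,0,0],"angular": [0,0,0],"fingers": 0},{"translation": [0.001,0,0],"angular": [0,0,0],"fingers": 0},{"translation": [0.001,0,0],"angular": [0,0,0],"fingers": 0},{"translation": [0.001,0,0],"angular": [0,0,0],"fingers": 0}]'

```text
clock: 13.4
ee_pos: [534.0, -182.0, 38.9]
tcp_rot: [0.007, 0.764, 0.645, 0.001]
force: [-6.2, -14.2, 28.6]
width: 0.2
grasp_force: 18.2
```

Request:
drive_tool --targets '[{"translation": [0.001,0,0],"angular": [0,0,0],"fingers": 0},{"translation": [0.001,0,0],"angular": [0,0,0],"fingers": 0}]'

```text
clock: 13.65
ee_pos: [534.3, -180.1, 38.9]
tcp_rot: [0.007, 0.764, 0.645, 0.0]
force: [-7.9, -18.7, 26.8]
width: -0.0
grasp_force: 18.3
```

Forward force is rising, which suggests it has just met the stop. I nudge further.

Request:
drive_tool --targets '[{"translation": [0.001,0,0],"angular": [0,0,0],"fingers": 0},{"translation": [0,0,0],"angular": [0,0,0],"fingers": 0}]'

```text
clock: 13.9
ee_pos: [534.3, -180.2, 38.9]
tcp_rot: [0.007, 0.764, 0.645, -0.0]
force: [-7.5, -18.8, 27.8]
width: -0.2
grasp_force: 18.4
```

Request:
drive_tool --targets '[{"translation": [0.001,0,0],"angular": [0,0,0],"fingers": 0},{"translation": [0,0,0],"angular": [0,0,0],"fingers": 0}]'

```text
clock: 14.15
ee_pos: [534.3, -180.1, 38.9]
tcp_rot: [0.008, 0.764, 0.645, -0.0]
force: [-9.0, -22.6, 26.7]
width: -0.1
grasp_force: 19.1
```

It is home: the position has stopped while the force grows. I ease off the forward push slightly, then lift straight up.

Request:
drive_tool --targets '[{"translation": [-0.001,0,0],"angular": [0,0,0],"fingers": 0},{"translation": [-0.0005,0,-0.001],"angular": [0,0,0],"fingers": 0},{"translation": [0,0,-0.002],"angular": [0,0,0],"fingers": 0},{"translation": [0,0,-0.002],"angular": [0,0,0],"fingers": 0},{"translation": [0,0,-0.002],"angular": [0,0,0],"fingers": 0},{"translation": [0,0,-0.002],"angular": [0,0,0],"fingers": 0},{"translation": [0,0,-0.003],"angular": [0,0,0],"fingers": 0},{"translation": [0,0,-0.005],"angular": [0,0,0],"fingers": 0},{"translation": [0,0,-0.01],"angular": [0,0,0],"fingers": 0},{"translation": [0,0,-0.015],"angular": [0,0,0],"fingers": 0}]'

```text
clock: 15.4
ee_pos: [530.9, -174.0, 76.2]
tcp_rot: [-0.001, 0.764, 0.645, -0.0]
force: [-0.7, -0.3, -0.5]
width: 0.2
grasp_force: 0.0
```

Request:
drive_tool --targets '[{"translation": [0,0,-0.03],"angular": [0,0,0],"fingers": 0},{"translation": [0,0,-0.04],"angular": [0,0,0],"fingers": 0},{"translation": [-0.02,0,-0.04],"angular": [0,0,0],"fingers": 0},{"translation": [-0.03,0,-0.02],"angular": [0,0,0],"fingers": 0},{"translation": [0,0,0],"angular": [0,0,0],"fingers": 0},{"translation": [0,0,0],"angular": [0,0,0],"fingers": 0}]'

```text
clock: 16.15
ee_pos: [522.4, -222.7, 205.5]
tcp_rot: [-0.001, 0.764, 0.645, 0.0]
force: [-0.1, -0.3, -0.1]
width: -0.3
grasp_force: 0.0
```

```bash
python3 - <<'E'
from cell import bot
import cv2,numpy as np
s=bot.get_state();print(s["ee_pos"],s["force"],s["clock"])
a=bot.read_camera("wrist")["color"][:260,190:470]
cv2.imwrite("pics/w7.png",cv2.resize(a,None,fx=2.3,fy=2.3,interpolation=cv2.INTER_CUBIC)[:,:,::-1])
E
```

```text
[ 522.41604952 -222.69773177  205.54667833] [-0.0986006  -0.30639052 -0.09051624] 16.15
```

View pics/w7.png

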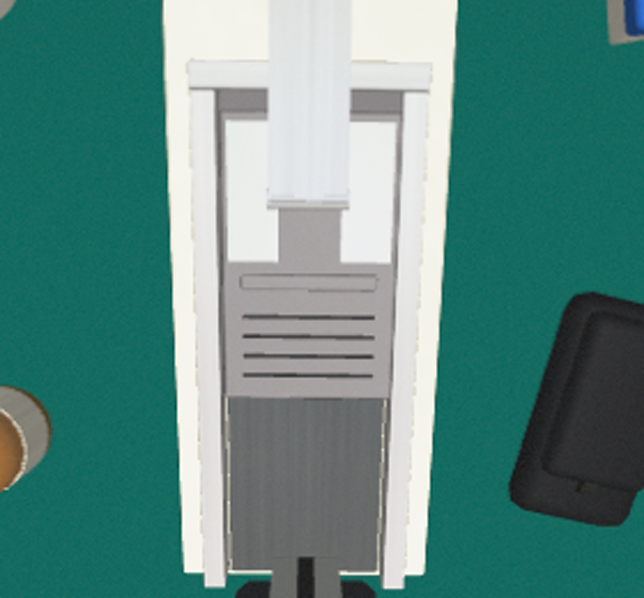

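The view shows the carrier flush against the stop bar: its bevel runs from row 90, at the stop's edge, to row 113. The nose rests on its top at row 200, and the fingers are clear, so I hand the job in.

```bash
python3 -c "
from cell import bot
print(bot.sign_off())"
```

```text
the job is handed in; nothing more can be done
None
```

The carrier was pressed down, slid under the leaf spring, pushed home against the end stop and let go so the spring holds it, and the job was handed in at about 16 s; sign-off gave no verdict.

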